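Set up the gear roll tester and hold its carriage out for loading

TASK

Set up the gear tester for the large wheels: of the two hubbed gears on the black mat, put the larger right down on the tester's fixed arbor, and put the smaller back on the free peg in the row of small gears. Then pull the tester's sprung carriage out by its black knob until its pointer stands at the red loading mark, and finish still holding it there against the spring, so that I can load the next gear. Leave the other gears and things on the bench where they are.

Things in the scene. Friction and masses are not known exactly. Their poses are not given: they have to be found in the camera images.
- gear_large_mid (a point): the LARGE gear to be mounted, lying on the black mat (3 mm thick) in front of the tester: steel spur gear, flat side down: toothed disc 64 mm across (30 teeth), 14 mm thick, plain round hub 28 mm across on top, 14 to 38 mm above the underside (grip here); 14 mm bore right through. About 400 g. Point: on its axis, half-way up, 19 mm above its underside; z up along the axis
- gear_small_mid (a point): the SMALL gear to be put away, lying on the same mat; where on the mat each of the two lies varies: steel spur gear, flat side down: toothed disc 50 mm across (23 teeth), 14 mm thick, plain round hub 28 mm across on top, 14 to 38 mm above the underside (grip here); 14 mm bore right through. About 250 g. Point: on its axis, half-way up, 19 mm above its underside; z up along the axis
- arbor (a point): fixed upright steel arbor on the green headstock of the gear tester (green bench machine, 460 mm long): 12 mm diameter, 34 mm tall, upper 8 mm tapering to 5 mm. Point: the arbor's foot, on the seat (80 mm above the table) where the gear's underside rests. z up; x along the bed towards the carriage, the way the carriage is pulled out
- carriage (a joint): the tester's sprung aluminium carriage: 0 = home at the inner stop beside the headstock; grows (m) as it is pulled out along +x of arbor, outer stop at 0.046. The spring always pushes it home: 3.5 N at 0, 9.5 N at the outer stop; let go, it runs back. It carries an empty arbor like the fixed one, 56 mm from it when home; no gear goes on that one now
- knob (a point): centre of the upright round black pull knob on the carriage, 24 mm diameter and 44 mm tall (22 mm above and below this point; its foot is 4 mm above the carriage's flat top). It stands 135 mm along the bed from the fixed arbor when the carriage is home; moves with the carriage
- pointer (a point): tip of the thin black pointer on the carriage's edge, over the aluminium scale ledge on the robot's side of the bed (ticks every 5 mm); moves with the carriage; same axes as arbor
- mark (a point): the loading mark: red clip, 10 mm wide along the bed, set on the scale ledge of the tester; this point is the middle of its edge next to the pointer's path. Same axes as arbor; pointer at the mark means no difference along x. It lies 26 to 40 mm beyond the pointer's home position and is different each time
- free_peg (a point): free peg (10 mm diameter, 34 mm tall, top 6 mm tapered) in the row of SMALL gears: near end of a blue bar with 3 pegs 80 mm apart, two holding small gears. A like bar for large gears lies beside it, 100 mm away on the same board; which is left or right varies. Point: peg's foot on the bar's top (40 mm above the table), where the gear's underside rests; x along the bar away from this end, z up
- rack_small_a_mid (a point): small gear already on its peg in the small row, like the small one on the mat (50 mm across, top 78 mm above the table); its centre, half-way up. Leave alone
- rack_small_b_mid (a point): small gear already on its peg in the small row, like the small one on the mat (50 mm across, top 78 mm above the table); its centre, half-way up. Leave alone
- rack_large_a_mid (a point): large gear already on its peg in the large row, like the large one on the mat (64 mm across, top 78 mm above the table); its centre, half-way up. Leave alone
- rack_large_b_mid (a point): large gear already on its peg in the large row, like the large one on the mat (64 mm across, top 78 mm above the table); its centre, half-way up. Leave alone
- test_gear: flat gear WITHOUT hub (64 mm across, 14 mm thick) that is to be tested next, lying on the table at the left; origin in the middle of its underside. Leave alone
- oil_bottle: small white oil bottle, 48 mm diameter, 115 mm tall, at the right; origin in the middle of its underside. Leave alone
- spanner: steel spanner 150 mm long lying at the left; origin near its middle, at the underside. Leave alone
Things that resemble listed ones, but are neither listed nor needed, are in the scene too. What is shaped like the part that bears gear_large_mid but brown or green is not meant.

How it is judged (in metres and radians):
On the way, in this order (a step that is already met when the one before it is completed fails the run):
1. the large gear is seated on the fixed arbor and the small one on the free peg of the small row, both let go (either one first) (horizontal distance between gear_large_mid and arbor below 0.0035 m and z of gear_large_mid in the frame of arbor between 0.016 and 0.022 m and angle between each of gear_large_mid, gear_small_mid's own z axis and vertical below 0.06 rad and horizontal distance between gear_small_mid and free_peg below 0.005 m and z of gear_small_mid in the frame of free_peg between 0.016 and 0.022 m and contact force between the fingers and gear_large below 0.3 N and linear speed of each of gear_large, gear_small below 0.03 m/s and contact force between the fingers and gear_small below 0.3 N), for 0.2 s.
2. the carriage is pulled out and held with its pointer at the red mark (x of pointer in the frame of mark between -0.005 and 0.005 m and velocity of joint carriage between -0.01 and 0.01 m/s and contact force between the fingers and carriage above 3 N and contact force between each of gear_large, gear_small, test_gear, spanner, oil_bottle and carriage below 0.5 N), for 0.2 s.
At the end, for the whole second after the job is handed in: Fingers hold the carriage still against its spring (over 3 N, no loose thing pressing on it), pointer within 5 mm of the red mark; large gear down on the fixed arbor (3.5 mm off axis at most), small one on the free peg of its row (5 mm), both within 3 mm of the seat, upright, let go, at rest (all of step 1 and all of step 2); the arm keeps its last pose, push and grip.
It fails at once if a gear on the stand, the flat gear, the oil bottle or the spanner was moved more than 25 mm (distance of any of rack_small_a_mid, rack_small_b_mid, rack_large_a_mid, rack_large_b_mid, test_gear, oil_bottle, spanner from where it was at the start of the episode above 0.025 m).
It also fails if it takes over 67 s, if anything falls off the work surface, if the arm or the gripper's body presses on something with over 40 N, if the wrist force passes 120 N, or if a joint passes its speed limit or range.

ROBOT

A 6-joint arm with a two-finger parallel gripper is mounted at the origin on the work surface. World frame = base frame: x ahead of the robot, y to its left, z up, the work surface at z = 0. Lengths are in mm, angles in degrees, forces in N, time in s.
With the tool pointing down it reaches from about 300 to 850 mm from the base axis. Payload 4.2 kg.
Tool frame: the origin (TCP) lies midway between the tips of the shut fingers; the grasp point (between the pads) lies 19 mm behind it (env.grasp_offset is the distance from the TCP to the grasp point, in mm); z points along the fingers, y is the line along which they close (so a half turn about z gives the same grasp; the last joint's range is limited). The gripper opens to 91 mm and grips with 3 to 60 N. Pads are 32 mm wide; open, the fingers measure 118 mm over their backs; the gripper's body (76 mm by 178 mm) begins 60 mm behind the grasp point.
Start: joints at [65.374, 18.312, 89.639, -0, 72.044, -1.146], TCP at [229.1, 527.408, 188.076] pointing down, gripper open.
Joint ranges: [-177.97, 177.97], [-48.28, 115.42], [12.27, 149.76], [-77.06, 257.06], [2.81, 150.46], [-146.56, 146.56]. Speed limits (degrees/s): [147.25, 147.25, 180, 180, 180, 180].

INTERFACE

Orientations are given as [roll, pitch, yaw] about the fixed x, y, z axes, in that order (R = Rz(yaw) Ry(pitch) Rx(roll)).
In Python, from workcell import env, optics gives the robot as it stands. The module is installed in compiled form; this text tells all that it offers.
- The arm moves only by the tool send_rows, never from a script. Its argument "targets" is a list that holds one entry, the list of rows, each a list of 7 numbers: the turn, a rotation vector about the world's x, y, z scaled (see below), then the shift along the world's x, y, z scaled (see below), then the closure, from -1 (fully open) to 1 (shut). In form: [[[rx, ry, rz, x, y, z, gripper], ...]]. A call has 1 to 12 rows; each row shifts and turns the commanded pose from where the row before left it; what a row does not reach is not made up. The controller multiplies each number of a shift by 0.2 m and each number of a turn by pi/2 rad. A row lasts 1/10 s, in which the tool goes at most 50 mm and 8.59 degrees, less where a joint would pass 70% of its speed; a pose out of reach is approached as far as the arm can. A call with a number of a shift or a turn outside -1 to 1 is refused whole. A call with a gripper value outside its range is refused whole. The fingers move at their own pace and stop on an object; "grip_force" is the grip in N (left out, the last holds). Time passes only in rows, so rows that do not move let the fingers close. It gives the time, the measured TCP pose, the force, the opening and the grip force at its end, in the units of the state.
- env.state(): the state, without advancing time (a new reading comes with each control period).
- optics.grab_frame(name): name is "side" or "top" or "wrist"; returns (picture, depth): 384x512x3 uint8, red, green, blue; 384x512 float32, mm along the optical axis (not along the pixel's ray), 0 where there is no reading.
- optics.camera_info(name): a dict with "camera_matrix" (3x3 intrinsics, pixels), "R" (3x3) and "t" (3): a world point X has camera coordinates R X + t; the wrist camera has in their place "mount" (4x4, takes a point from camera to tool coordinates, whose origin is the TCP and whose axes are the flange's). Camera axes: x right, y down, z forward; pixel columns grow to the right and rows downward; lengths in mm; the calibration is good to about 2 mm. A picture is of the moment at which its call begins: read the wrist's pose just before it. camera_info takes no time and is no camera call.
- env.job_done(): hands the job in; it is judged then, once.
Trained networks look in the newest picture that a camera, given by its name, has taken for a name from the list of things; names that differ only in an ending like _2 or _b are one class to them, and where a whole thing is asked for, a point or a joint stands for the part that bears it (a point fixed in the world has none). Each returns a list of dicts, best first, with "conf" (0 to 1); they miss things now and then, are a little off and sometimes report something else, mostly with a low value. They report only what shows in the picture. A call takes as long as a camera call. They do not tell look-alikes from the thing itself.
- optics.silhouettes(camera, name): "mask" (384x512 bool, what is visible of it) and "at" ([column, row] in pixels, amid what is visible of it).
- optics.place_of(camera, name): "at" ([column, row] in pixels: a listed point, or the origin of a listed thing).
The state is a dict: "time_s": time; "qpos": joint angles; "qvel": joint speeds; "effort": joint torques, N m; "ee_pos": TCP position; "ee_rot": TCP orientation; "force": force on the tool from outside, world axes, zero at the start; "torque": the same for the moment, N m; "gripper_width": finger opening in mm; "gripper_force": force on a finger pad.
Only numpy, scipy, OpenCV 4.12 (cv2) and the standard library are available. Lean on these libraries where they do the work, as an engineer would, in place of code of your own. Each camera call takes 0.05 s, during which the arm holds its last target. There are 200 camera calls.

## Working session

There is one attempt and no reset: what is moved stays moved. The work goes in short steps, Python scripts to look and compute and a tool call to move; the robot and the scene stay as the last step left them, time stands still between calls to the robot, and variables do not carry over. Pictures are saved under pics/ and viewed, at most 13 in all, crops included, and the job is handed in when it is done.

Besides the shell and the picture viewer there is one more tool, called by a JSON object that holds its "api" and its "payload". send_rows: Moves the arm, as the interface text tells. Its arguments: {"type":"object","properties":{"targets":{"type":"array"},"grip_force":{"type":"number"}},"required":["targets"]}

```bash
mkdir -p pics; cat > h.py <<'E'
import numpy as np, cv2
from workcell import env, optics
from scipy.spatial.transform import Rotation as Ro
def cam(name):
    i=optics.camera_info(name); K=np.array(i["camera_matrix"])
    if "R" in i: return K,np.array(i["R"]),np.array(i["t"])
    s=env.state(); M=np.array(i["mount"]); T=np.eye(4)
    T[:3,:3]=Ro.from_euler('xyz',s["ee_rot"],degrees=True).as_matrix(); T[:3,3]=s["ee_pos"]
    W=np.linalg.inv(T@M); return K,W[:3,:3],W[:3,3]
def onplane(c,uv,z):
    K,R,t=c; d=R.T@np.linalg.inv(K)@np.array([uv[0],uv[1],1.]); o=-R.T@t
    return o+d*(z-o[2])/d[2]
def proj(c,X):
    K,R,t=c; p=K@(R@np.array(X,float)+t); return p[:2]/p[2]
def cloud(c,d):
    K,R,t=c; v,u=np.mgrid[:d.shape[0],:d.shape[1]]
    P=np.stack([(u-K[0,2])/K[0,0]*d,(v-K[1,2])/K[1,1]*d,d],-1)
    return (P-t)@R
E
python3 - <<'E'
from h import *
print(env.state())
for n in("top","side"):
    p,d=optics.grab_frame(n); cv2.imwrite(f"pics/{n}0.png",cv2.resize(p[...,::-1],(800,600),interpolation=cv2.INTER_CUBIC)); np.save(n,d)
    c=cam(n); print(n,-c[1].T@c[2],c[1][2])
    if n=="top":
        for o,z in dict(gear_large_mid=22,gear_small_mid=22,arbor=80,knob=130,pointer=80,mark=80,free_peg=40,rack_small_a_mid=59,rack_large_a_mid=59).items():
            for r in optics.place_of(n,o): print(o,round(r["conf"],2),np.round(r["at"],1),onplane(c,r["at"],z).round(1))
E
```

```text
{'time_s': 0.0, 'qpos': array([ 6.53748940e+01,  1.83501628e+01,  8.97061937e+01, -2.79444271e-04,
        7.20427332e+01, -1.14587422e+00]), 'qvel': array([ 0.02574312, -0.04162093,  0.1162112 , -0.06017867, -0.01991248,
       -0.07111828]), 'effort': array([ 6.48019450e-04, -4.12464058e+01, -2.31977212e+01,  7.28400098e-02,
        4.55068960e-02, -1.37370989e-04]), 'ee_pos': array([228.86296662, 526.89706892, 187.23657012]), 'ee_rot': array([-1.79900925e+02, -1.71595828e-03,  1.56520853e+02]), 'force': array([ 0.33646571, -0.56530587, -0.20114708]), 'torque': array([ 0.04201324, -0.00643019,  0.01234766]), 'gripper_force': 0.0, 'gripper_width': 91.49480673684126}
top [ 399.61445309  -17.65679755 1261.00954295] [ 0.05684299 -0.01586351 -0.99825709]
gear_large_mid 0.84 [154.3 251.2] [263.3 292.1  22. ]
gear_large_mid 0.8 [232.9 196.9] [454.7  29.4  22. ]
gear_large_mid 0.78 [295.5 235.9] [ 325.6 -189.1   22. ]
gear_large_mid 0.64 [122.1 241.3] [294.4 402.5  22. ]
gear_large_mid 0.55 [311.7 172.3] [ 546.7 -241.9   22. ]
gear_large_mid 0.54 [339.8 177.9] [ 529.6 -340.1   22. ]
gear_large_mid 0.49 [271.5 166.4] [ 563.8 -101.7   22. ]
gear_small_mid 0.44 [182.8 204.7] [423.8 200.7  22. ]
arbor 0.61 [213.1 134.4] [658.   98.2  80. ]
knob 0.59 [169.6 135.7] [639.2 230.7 130. ]
pointer 0.87 [190.1 161. ] [567.3 171.3  80. ]
free_peg 0.6 [338.  203.9] [ 438.5 -330.1   40. ]
rack_small_a_mid 0.43 [341.9 175.7] [ 533.3 -337.6   59. ]
rack_large_a_mid 0.6 [313.5 173.9] [ 537.1 -241.4   59. ]
rack_large_a_mid 0.53 [181.4 207.5] [413.6 198.5  59. ]
side [ 358.20368024  795.93486656 1101.99769492] [ 0.08916727 -0.63805213 -0.76481284]
```

View pics/top0.png

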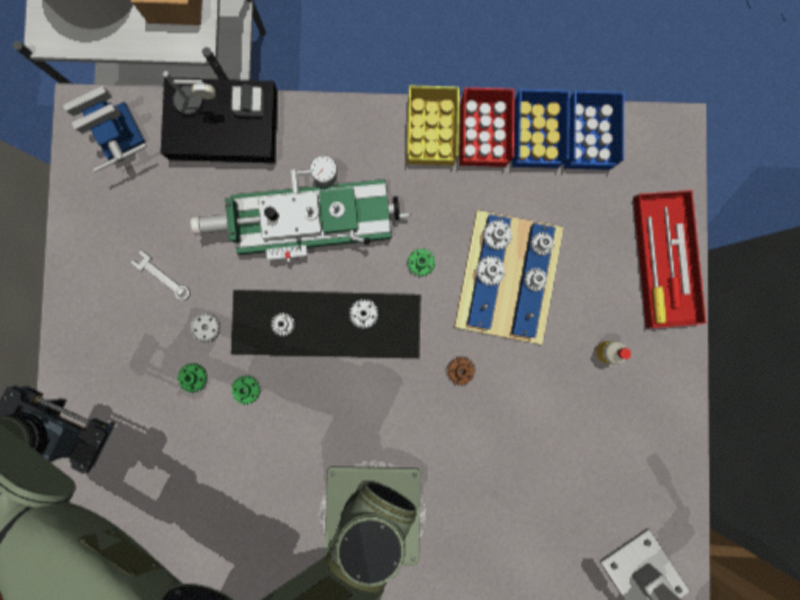

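View pics/side0.png

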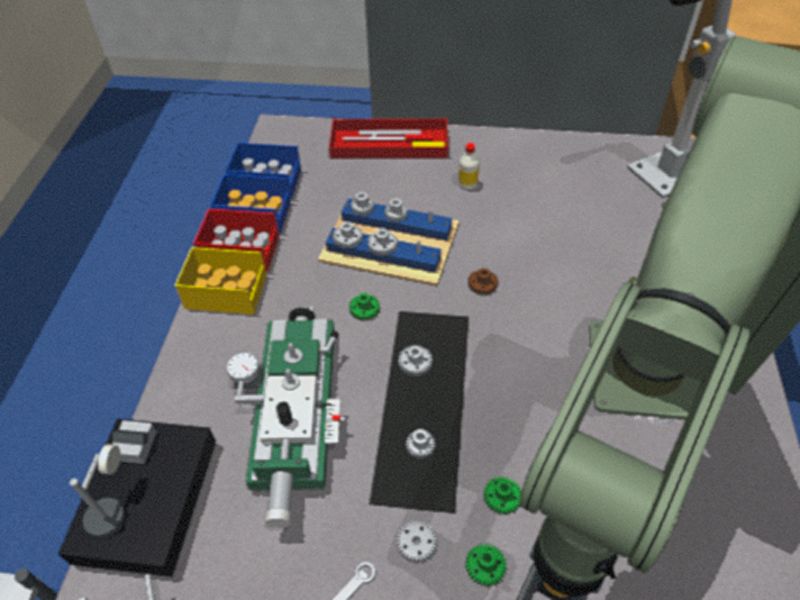

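Candidates (512×384 px in top view):
- **Large gear:** steel gear on the mat at (233,197), 64 mm. This is my choice.
- **Small gear:** steel gear on the mat at (183,205).
- **Look-alikes:** green hubbed gears at (270,167), (122,241) and (157,249), a brown one at (295,237), and the hubless flat gear at (131,209).
- **Pegs and arbor:** the free small peg is at (338,204) on the right-hand bar, whose gears are smaller. The fixed arbor is at (214,134).

I'll move over the mat for a close look.

{"api": "send_rows", "payload": {"targets": [[[0,0,-0.0616,0.09,-0.205,0.04,-1],[0,0,-0.0616,0.09,-0.205,0.04,-1],[0,0,-0.0616,0.09,-0.205,0.04,-1],[0,0,-0.0616,0.09,-0.205,0.04,-1],[0,0,-0.0616,0.09,-0.205,0.04,-1],[0,0,-0.0616,0.09,-0.205,0.04,-1],[0,0,-0.0616,0.09,-0.205,0.04,-1],[0,0,-0.0616,0.09,-0.205,0.04,-1],[0,0,-0.0616,0.09,-0.205,0.04,-1],[0,0,-0.0616,0.09,-0.205,0.04,-1],[0,0,-0.0616,0.09,-0.205,0.04,-1],[0,0,-0.0616,0.09,-0.205,0.04,-1]]]}}

```text
time_s: 1.75
ee_pos: [445.5, 33.6, 284.7]
ee_rot: [179.9, -0.0, 89.8]
force: [1.1, 0.5, 0.2]
gripper_width: 91.5
gripper_force: 0.0
```

```bash
cat > look.py <<'E'
from h import *
import sys
f=sys.argv[1]; n="wrist"
c=cam(n); p,d=optics.grab_frame(n); s=env.state()
cv2.imwrite(f"pics/{f}.png",p[...,::-1]); np.savez(f,d=d,p=p,K=c[0],R=c[1],t=c[2])
print(s["time_s"],s["ee_pos"].round(1),s["ee_rot"].round(2),"cam",(-c[1].T@c[2]).round(1),c[1][2].round(2),"f",c[0][0,0])
Z=dict(gear_large_mid=22,gear_small_mid=22,arbor=80,knob=130,pointer=80,mark=80,free_peg=40,rack_small_a_mid=59,rack_large_a_mid=59)
for o in sys.argv[2:]:
    for r in optics.place_of(n,o): print(o,round(r["conf"],2),np.round(r["at"],1),onplane(c,r["at"],Z[o]).round(1))
E
python3 look.py w1 gear_large_mid gear_small_mid arbor pointer mark knob
```

```text
1.8 [448.9  27.7 285.7] [179.68   0.35  89.32] cam [445.4 101.8 481.4] [-0.   -0.24 -0.97] f 319.5584528703887
gear_large_mid 0.79 [245.7 163.3] [434.5  29.   22. ]
gear_large_mid 0.69 [328.8 242.9] [561.5 -95.8  22. ]
gear_large_mid 0.6 [178. 294.] [ 322.9 -182.8   22. ]
gear_small_mid 0.98 [227.7  25.5] [413.1 211.2  22. ]
arbor 0.78 [425.1 120.4] [656.5  89.9  80. ]
pointer 0.67 [358.4  53.5] [569.  166.7  80. ]
mark 0.72 [355.8  31.2] [564.3 190.6  80. ]
```

View pics/w1.png

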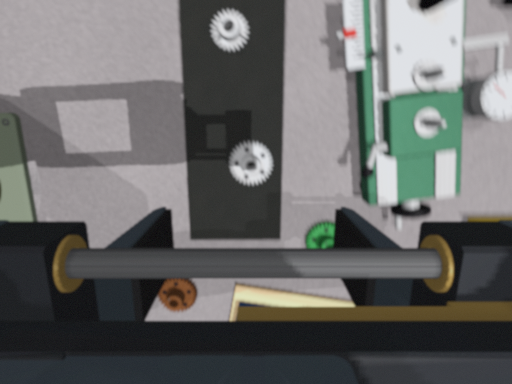

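The wrist view shows the large steel gear at (250,163) on the mat, the small one at (230,30), the arbor at (428,122) and the red clip at (348,33). The top and wrist estimates of the large gear differ by 20 mm, so I'll measure from depth.

```bash
cat > top.py <<'E'
from h import *
c=cam("top"); P=cloud(c,np.load("top.npy"))
def rep(nm,P,xy,r,lo,hi):
    m=(np.hypot(P[...,0]-xy[0],P[...,1]-xy[1])<r)&(P[...,2]>lo)&(P[...,2]<hi); q=P[m]
    if len(q)<5: print(nm,"few",len(q));return
    (a,b),rr=cv2.minEnclosingCircle(q[:,:2].astype(np.float32))
    print(nm,len(q),"mean",q.mean(0).round(1),"circ",round(a,1),round(b,1),round(rr,1),"z5/95",np.percentile(q[:,2],[5,95]).round(1))
if __name__=="__main__":
    w=np.load("w1.npz"); W=cloud((w["K"],w["R"],w["t"]),w["d"])
    for n,Q in(("top",P),("wrist",W)):
        rep(n+" L hub",Q,(445,29),50,30,60); rep(n+" L disc",Q,(445,29),50,10,60)
        rep(n+" S hub",Q,(418,205),50,30,60); rep(n+" S disc",Q,(418,205),50,10,60)
        rep(n+" arbor",Q,(657,94),25,95,150)
        rep(n+" flat table",Q,(350,100),30,-30,30); rep(n+" mat",Q,(440,100),20,-30,30)
    print("px",proj(c,(445,29,22)),P[197,233],P[205,183],P[251,154], W[163,249])
    for n,b in(("smallpeg",(438,-330)),):
        rep(n,P,b,25,55,95)
    rep("rsa",P,(533,-337),45,65,95);rep("rla",P,(537,-241),45,65,95)
    hi=(P[...,2]>120)&(P[...,0]>500)&(P[...,0]<800)&(abs(P[...,1]-130)<200); q=P[hi]; print("high",len(q))
    for i in q[::max(1,len(q)//25)]: print(i.round(0))
E
python3 top.py
```

```text
top L hub 39 mean [444.6  30.1  40.1] circ 444.1 30.3 13.7 z5/95 [37.6 43.7]
top L disc 221 mean [443.9  30.2  20.8] circ 447.1 20.8 40.4 z5/95 [12.9 41.4]
top S hub 44 mean [416.9 207.7  40.5] circ 416.7 208.1 13.5 z5/95 [34.  44.7]
top S disc 139 mean [416.5 207.   23.9] circ 411.5 215.4 32.5 z5/95 [11.6 43.3]
top arbor 14 mean [660.6  90.7 107.6] circ 661.1 91.3 5.5 z5/95 [100.1 115.4]
top flat table 230 mean [349.7 100.3   1.3] circ 349.6 100.3 29.7 z5/95 [-3.7  6.2]
top mat 102 mean [440.   99.7   3. ] circ 440.1 99.8 19.8 z5/95 [-0.8  7.1]
wrist L hub 249 mean [441.2  31.1  40.1] circ 441.2 30.4 13.9 z5/95 [33.2 42.2]
wrist L disc 1267 mean [441.3  31.6  21.6] circ 441.2 30.4 32.1 z5/95 [15.3 41.4]
wrist S hub 369 mean [413.9 207.7  39.8] circ 413.6 208.5 14.0 z5/95 [32.7 42.4]
wrist S disc 1039 mean [414.4 206.2  25.2] circ 413.7 208.6 25.1 z5/95 [13.9 41.8]
wrist arbor 141 mean [655.7  90.6 106.6] circ 657.6 90.8 5.9 z5/95 [ 96.1 113.9]
wrist flat table 1352 mean [350.2 100.3   2.1] circ 350.0 100.0 30.0 z5/95 [-0.7  4.4]
wrist mat 607 mean [439.9 100.2   3.1] circ 440.0 100.
[... 386 characters left out ...]
[ 542.6 -243.3   76.1] circ 542.9 -243.6 13.8 z5/95 [67.5 81.1]
high 37
[653. 232. 120.]
[652. 228. 125.]
[653. 225. 122.]
[652. 221. 126.]
[650. 235. 122.]
[649. 231. 125.]
[650. 228. 123.]
[649. 225. 125.]
[650. 222. 121.]
[650. 219. 121.]
[649. 215. 126.]
[645. 234. 126.]
[646. 228. 125.]
[647. 225. 120.]
[646. 221. 125.]
[647. 219. 121.]
[643. 234. 122.]
[643. 231. 123.]
[643. 228. 123.]
[644. 225. 121.]
[643. 218. 125.]
[643. 215. 124.]
[640. 234. 122.]
[640. 231. 123.]
[639. 227. 125.]
[640. 225. 123.]
[640. 221. 125.]
[640. 218. 124.]
[641. 215. 121.]
[637. 231. 121.]
[637. 228. 122.]
[636. 223. 128.]
[637. 221. 122.]
[637. 219. 121.]
[637. 215. 123.]
[633. 224. 124.]
[634. 221. 122.]
```

Depth confirms it: the chosen gear is 64 mm across at about (441,30), and the small one is 50 mm across at about (414,208). I'll descend over the large gear and check.

{"api": "send_rows", "payload": {"targets": [[[0,0,0,-0.005,-0.007,-0.2,-1],[0,0,0,-0.005,-0.006,-0.2,-1],[0,0,0,-0.005,-0.006,-0.2,-1],[0,0,0,-0.005,-0.006,-0.17,-1],[0,0,0,0,0,0,-1],[0,0,0,0,0,0,-1]]]}}

```text
time_s: 2.7
ee_pos: [441.2, 31.4, 130.7]
ee_rot: [180.0, -0.0, 90.1]
force: [0.7, 0.0, 0.8]
gripper_width: 90.8
gripper_force: 0.0
```

```bash
python3 - <<'E'
from h import *
for i in range(2):
    s=env.state(); print(s["time_s"],s["ee_pos"].round(1),s["ee_rot"].round(2),s["qvel"].round(1))
    c=cam("wrist"); p,d=optics.grab_frame("wrist")
    from top import rep
    W=cloud(c,d); rep("hub",W,(441,30),40,34,60); rep("disc",W,(441,30),45,10,60)
cv2.imwrite("pics/w2.png",p[...,::-1])
E
```

```text
2.7 [441.2  31.4 130.7] [ 1.7999e+02 -1.0000e-02  9.0100e+01] [-0.4 -1.2 -2.7 -0.1 -0.2  0.1]
hub 550 mean [441.1  31.1  40.4] circ 441.0 30.4 13.9 z5/95 [37.2 42. ]
disc 2754 mean [441.1  32.5  21.9] circ 441.1 30.3 32.2 z5/95 [15.  41.2]
2.75 [442.3  31.2 131.7] [ 1.7983e+02 -1.0000e-02  9.0080e+01] [-0.3 -0.8 -1.  -0.  -0.2 -0. ]
hub 547 mean [441.1  31.1  40.3] circ 441.1 30.6 13.9 z5/95 [36.6 41.9]
disc 2744 mean [441.1  32.6  21.8] circ 441.2 30.3 32.1 z5/95 [15.1 41.2]
```

View pics/w2.png

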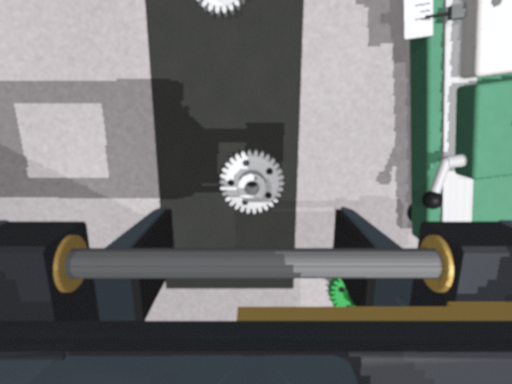

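The gear sits centred between the fingers at (252,182), and it's the 64 mm one. I'll grasp it.

{"api": "send_rows", "payload": {"targets": [[[0,0,0,0,0,-0.2,-1],[0,0,0,0,0,-0.2,-1],[0,0,0,0,0,-0.15,-1],[0,0,0,0,0,0,-1],[0,0,0,0,0,0,0.8],[0,0,0,0,0,0,0.8],[0,0,0,0,0,0,0.8],[0,0,0,0,0,0,0.8],[0,0,0,0,0,0,0.8],[0,0,0,0,0,0,0.8]]], "grip_force": 40}}

```text
time_s: 3.8
ee_pos: [441.3, 30.4, 20.4]
ee_rot: [180.0, -0.0, 90.0]
force: [0.2, 0.0, 0.4]
gripper_width: 45.8
gripper_force: 0.0
```

{"api": "send_rows", "payload": {"targets": [[[0,0,0,0,0,0,0.8],[0,0,0,0,0,0,0.8],[0,0,0,0,0,0,0.8],[0,0,0,0,0,0.05,0.8],[0,0,0,0,0,0.2,0.8],[0,0,0,0,0,0.2,0.8],[0,0,0,0,0,0.2,0.8],[0,0,0,0,0,0.15,0.8],[0,0,0,0,0,0.1,0.8]]]}}

```text
time_s: 4.7
ee_pos: [441.9, 30.5, 203.5]
ee_rot: [179.7, -0.0, 90.0]
force: [-0.0, 0.5, -0.6]
gripper_width: 8.9
gripper_force: 0.0
```

```bash
python3 - <<'E'
from h import *
from top import rep
print(env.state())
c=cam("wrist"); p,d=optics.grab_frame("wrist")
W=cloud(c,d); rep("hub",W,(441,30),60,34,60); rep("disc",W,(441,30),60,10,60); rep("held",W,(441,30),60,150,400)
cv2.imwrite("pics/w3.png",p[...,::-1])
E
```

```text
{'time_s': 4.7, 'qpos': array([ 2.45465923e+00,  5.53116177e+00,  1.04171988e+02, -4.69425287e-04,
        7.00258997e+01,  2.46124251e+00]), 'qvel': array([  0.06449966,  -7.65284909, -18.36394125,   0.03721743,
        27.95288229,   0.06400515]), 'effort': array([ 1.88420870e-02, -2.87462586e+01, -2.24927384e+01,  7.56850163e-02,
       -2.24533053e-01, -1.78870807e-03]), 'ee_pos': array([441.94234051,  30.45301061, 203.47168277]), 'ee_rot': array([ 1.79729280e+02, -1.11940211e-02,  8.99936025e+01]), 'force': array([-0.0088542 ,  0.52375548, -0.55302421]), 'torque': array([-0.07663332,  0.02967379, -0.00549493]), 'gripper_force': 0.0, 'gripper_width': 8.927545185741497}
hub 358 mean [441.2  30.9  40.4] circ 441.1 30.3 14.0 z5/95 [37.6 42.1]
disc 1846 mean [441.1  32.2  21.7] circ 441.2 30.2 32.1 z5/95 [15.3 41.3]
held 61125 mean [440.8  56.7 337.2] circ 441.2 55.0 54.4 z5/95 [316.5 354.8]
```

View pics/w3.png

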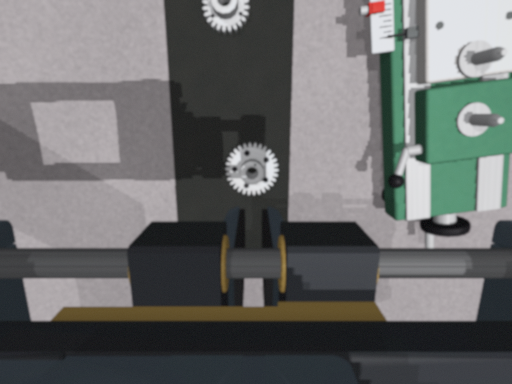

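```bash
python3 - <<'E'
from h import *
s=env.state();print(s["time_s"],s["ee_pos"].round(1),s["gripper_width"])
c=cam("wrist"); p,d=optics.grab_frame("wrist"); W=cloud(c,d)
for v in (212,216,220,225): print(v,[W[v,u].round(0).tolist() for u in (230,236,245,252,260,266,272)])
print("tcp px",proj(c,s["ee_pos"]))
c=cam("top"); print("top px of tcp",proj(c,s["ee_pos"]))
p,d=optics.grab_frame("side"); c=cam("side");u=proj(c,s["ee_pos"]);print(u)
x,y=int(u[0]),int(u[1]); q=p[max(0,y-90):y+110,max(0,x-110):x+110,::-1].copy(); cv2.imwrite("pics/s1.png",cv2.resize(q,None,fx=3,fy=3))
E
```

```text
4.75 [443.6  30.5 205.8] 9.008144597919573
212 [[431.0, 47.0, 241.0], [434.0, 47.0, 242.0], [439.0, 45.0, 234.0], [444.0, -29.0, 4.0], [454.0, -29.0, 3.0], [450.0, 46.0, 237.0], [442.0, 99.0, 402.0]]
216 [[431.0, 47.0, 248.0], [434.0, 47.0, 248.0], [438.0, 42.0, 234.0], [444.0, -34.0, 3.0], [454.0, -35.0, 2.0], [450.0, 46.0, 244.0], [452.0, 48.0, 250.0]]
220 [[432.0, 48.0, 256.0], [434.0, 47.0, 255.0], [438.0, 41.0, 235.0], [444.0, -40.0, 2.0], [454.0, -40.0, 2.0], [449.0, 46.0, 250.0], [452.0, 47.0, 254.0]]
225 [[432.0, 47.0, 261.0], [435.0, 47.0, 261.0], [438.0, 38.0, 235.0], [444.0, -47.0, 3.0], [454.0, -47.0, 2.0], [449.0, 46.0, 257.0], [452.0, 47.0, 261.0]]
tcp px [253.72569594 219.84716016]
top px of tcp [230.11001053 197.81826943]
[264.61932826 187.94716898]
```

View pics/s1.png

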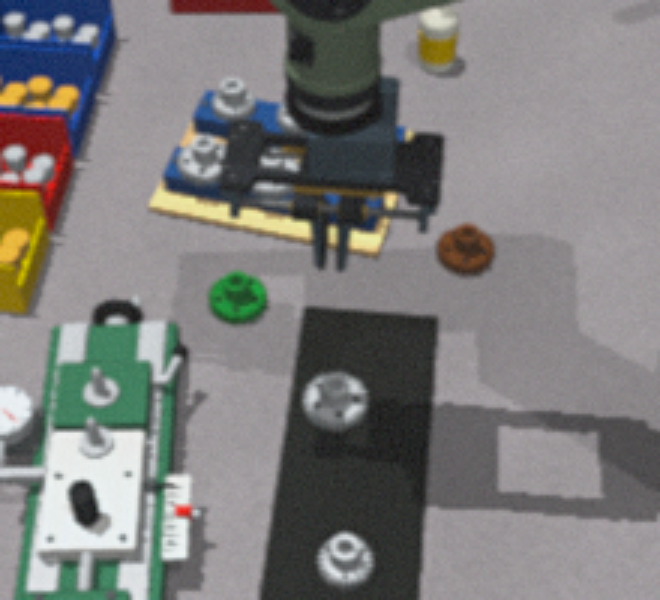

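```bash
python3 - <<'E'
from h import *
from top import rep
s=env.state();e=s["ee_pos"];print(s["time_s"],e.round(1))
for n in("side","wrist"):
    c=cam(n); p,d=optics.grab_frame(n); P=cloud(c,d)
    m=(np.hypot(P[...,0]-e[0],P[...,1]-e[1])<30)&(P[...,2]>150)&(P[...,2]<320); q=P[m]
    for lo in range(190,280,8):
        w=q[(q[:,2]>=lo)&(q[:,2]<lo+8)]
        if len(w): print(n,lo,len(w),w.min(0).round(0),w.max(0).round(0))
E
```

```text
4.85 [441.7  30.4 201.5]
side 222 5 [435.  27. 227.] [454.  50. 230.]
side 230 19 [430.  26. 230.] [457.  49. 237.]
side 238 17 [430.  26. 239.] [457.  50. 246.]
side 246 20 [430.  22. 246.] [456.  51. 254.]
side 254 23 [428.  24. 254.] [459.  50. 262.]
side 262 22 [428.  27. 262.] [459.  50. 270.]
side 270 22 [428.  25. 270.] [458.  50. 278.]
side 278 32 [426.  13. 278.] [461.  51. 286.]
wrist 222 76 [430.  35. 225.] [451.  47. 230.]
wrist 230 190 [427.  25. 230.] [454.  48. 238.]
wrist 238 190 [426.  45. 238.] [455.  48. 246.]
wrist 246 267 [426.  34. 246.] [455.  48. 254.]
wrist 254 240 [428.  14. 254.] [453.  48. 262.]
wrist 262 252 [429.  27. 262.] [452.  48. 270.]
wrist 270 278 [430.  16. 270.] [451.  48. 278.]
wrist 278 561 [431.  21. 278.] [450.  48. 286.]
```

```bash
python3 - <<'E'
from h import *
w=np.load("w1.npz"); P=cloud((w["K"],w["R"],w["t"]),w["d"])
q=P[(P[...,2]>200)&(abs(P[...,1]-30)<40)]
for lo in range(270,350,8):
    a=q[(q[:,2]>=lo)&(q[:,2]<lo+8)]
    if len(a): print(lo,len(a),a.min(0).round(0),a.max(0).round(0))
s=env.state();print(s["ee_pos"],optics.camera_info("wrist")["mount"],env.grasp_offset)
E
```

```text
302 4 [396.  27. 309.] [494.  49. 310.]
310 386 [392.  25. 310.] [499.  51. 318.]
318 469 [390.  29. 318.] [501.  51. 326.]
326 488 [390.  16. 326.] [501.  51. 334.]
334 600 [389.  16. 334.] [501.  52. 342.]
342 732 [389.  17. 342.] [502.  51. 350.]
[440.23097888  30.36719113 199.24371077] [[-1.69522331e-03 -9.69583108e-01 -2.44756455e-01  6.82436976e+01]
 [ 9.99998390e-01 -1.49982664e-03 -9.84709476e-04 -2.31215353e-01]
 [ 5.87665424e-04 -2.44757730e-01  9.69584090e-01 -1.96630298e+02]
 [ 0.00000000e+00  0.00000000e+00  0.00000000e+00  1.00000000e+00]] 18.8
```

Both cameras show the real fingertips about 26 mm above the reported TCP, so the fingers closed above the hub and the gear didn't move. I'll add that offset and retry.

{"api": "send_rows", "payload": {"targets": [[[0,0,0,0,0,-0.1,-0.3],[0,0,0,0,0,-0.15,-0.3],[0,0,0,0,0,-0.15,-0.3],[0,0,0,0,0,-0.15,-0.3],[0,0,0,0,0,-0.1,-0.3],[0,0,0,0,0,-0.05,-0.3],[0,0,0,0,0,0,-0.3],[0,0,0,0,0,-0.1,-0.3],[0,0,0,0,0,-0.1,-0.3],[0,0,0,0,0,-0.075,-0.3],[0,0,0,0,0,-0.05,-0.3],[0,0,0,0,0,0,-0.3]]]}}

```text
time_s: 6.15
ee_pos: [440.7, 30.4, -5.3]
ee_rot: [-179.9, 0.0, 90.0]
force: [-1.3, -0.4, 0.3]
gripper_width: 59.1
gripper_force: 0.0
```

{"api": "send_rows", "payload": {"targets": [[[0,0,0,0,0,0,0.8],[0,0,0,0,0,0,0.8],[0,0,0,0,0,0,0.8],[0,0,0,0,0,0,0.8],[0,0,0,0,0,0,0.8],[0,0,0,0,0,0,0.8],[0,0,0,0,0,0,0.8],[0,0,0,0,0,0,0.8]]], "grip_force": 40}}

```text
time_s: 6.95
ee_pos: [441.3, 30.4, -4.5]
ee_rot: [180.0, -0.0, 90.0]
force: [-0.6, 0.2, 5.3]
gripper_width: 27.3
gripper_force: 40.0
```

{"api": "send_rows", "payload": {"targets": [[[0,0,0,0,0,0.1,0.8],[0,0,0,0,0,0.2,0.8],[0,0,0,0,0,0.2,0.8],[0,0,0,0,0,0.225,0.8],[0,0,0,0.15,0,0,0.8],[0,0,0,0.2,0,0,0.8],[0,0,0,0.2,0,0,0.8],[0,0,0,0.2,0,0,0.8],[0,0,0,0.2,0,0,0.8],[0,0,0,0.13,0,0,0.8],[0,0,0,0,0,0,0.8],[0,0,0,0,0,0,0.8]]]}}

```text
time_s: 8.15
ee_pos: [655.9, 30.4, 137.8]
ee_rot: [-179.7, 0.0, 90.0]
force: [-0.0, -0.2, -4.4]
gripper_width: 27.2
gripper_force: 40.0
```

```bash
python3 - <<'E'
from h import *
from top import rep
optics.grab_frame("wrist")
s=env.state();e=s["ee_pos"];print(s["time_s"],e.round(1),s["ee_rot"].round(2),s["force"].round(1),s["gripper_width"])
c=cam("wrist"); p,d=optics.grab_frame("wrist"); W=cloud(c,d); np.savez("w4",d=d,p=p,K=c[0],R=c[1],t=c[2])
rep("arbor",W,(657,91),20,96,130); rep("arbor_hi",W,(657,91),20,106,130); rep("arb2",W,(652,147),20,96,130); rep("knob",W,(643,226),30,105,135)
rep("gear disc",W,(e[0],e[1]),38,e[2]+5,e[2]+25)
cv2.imwrite("pics/w4.png",p[...,::-1])
c=cam("top"); p,d=optics.grab_frame("top"); W=cloud(c,d); rep("top arbor",W,(660,91),20,96,130);rep("top arbor2",W,(655,147),20,96,130);rep("top knob",W,(643,226),30,112,135)
E
```

```text
8.2 [655.4  30.4 138.4] [-1.7977e+02  1.0000e-02  8.9990e+01] [ 0.2  0.1 -4.3] 27.37158753820702
arbor 223 mean [658.7  91.1 110.3] circ 658.8 91.0 5.9 z5/95 [106.  114.4]
arbor_hi 212 mean [658.7  91.1 110.7] circ 658.6 90.9 5.7 z5/95 [106.7 114.4]
arb2 322 mean [651.6 144.9 109.1] circ 651.5 146.2 6.0 z5/95 [ 99.  114.4]
knob few 0
gear disc 3005 mean [655.4  48.1 158.2] circ 655.4 30.2 32.3 z5/95 [150.  160.8]
top arbor 13 mean [660.4  91.  107.8] circ 660.8 91.2 5.3 z5/95 [ 99.8 112.4]
top arbor2 few 0
top knob 48 mean [643.3 223.2 122.4] circ 644.2 224.0 11.9 z5/95 [115.4 127.1]
```

View pics/w4.png

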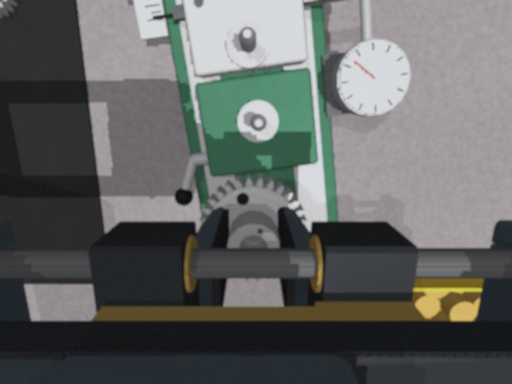

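The gear is held square, centred at (655.4,30.2). The fixed arbor shows at px (258,122), about (658.7,91.0), and the carriage arbor at (248,40). I'll shift over and descend to just above the arbor tip.

{"api": "send_rows", "payload": {"targets": [[[0,0,0,0.006,0.1,0,0.8],[0,0,0,0.006,0.1,0,0.8],[0,0,0,0.005,0.1,0,0.8],[0,0,0,0,0.004,0,0.8],[0,0,0,0,0,-0.08,0.8],[0,0,0,0,0,-0.03,0.8],[0,0,0,0,0,0,0.8],[0,0,0,0,0,0,0.8],[0,0,0,0,0,0,0.8]]]}}

```text
time_s: 9.2
ee_pos: [660.9, 91.0, 118.8]
ee_rot: [179.9, -0.0, 90.0]
force: [-0.5, 0.1, -4.2]
gripper_width: 27.2
gripper_force: 40.0
```

```bash
python3 - <<'E'
from h import *
from top import rep
for i in range(3):
    s=env.state();e=s["ee_pos"];print(s["time_s"],e.round(1),s["ee_rot"].round(2),s["force"].round(1))
    c=cam("wrist"); p,d=optics.grab_frame("wrist"); W=cloud(c,d)
    rep("gear disc",W,(e[0],e[1]),38,e[2]+5,e[2]+25); rep("arb2",W,(652,147),20,96,130)
E
```

```text
9.2 [660.9  91.  118.8] [179.92  -0.    89.97] [-0.5  0.1 -4.2]
gear disc 3003 mean [660.8 108.7 138.6] circ 660.9 90.8 32.4 z5/95 [130.5 141.2]
arb2 272 mean [651.6 146.9 110. ] circ 651.4 146.5 6.0 z5/95 [105.6 114.4]
9.25 [661.   91.  118.8] [ 1.7992e+02 -1.0000e-02  8.9980e+01] [ 0.2  0.5 -4.7]
gear disc 3009 mean [660.7 108.7 138.6] circ 660.8 91.0 32.2 z5/95 [130.3 141.3]
arb2 272 mean [651.6 146.9 110.1] circ 651.4 146.5 5.9 z5/95 [105.4 114.4]
9.3 [660.9  91.1 118.8] [ 1.7993e+02 -1.0000e-02  8.9980e+01] [-0.3 -0.1 -4.4]
gear disc 3013 mean [660.7 108.7 138.5] circ 660.7 90.9 32.2 z5/95 [130.4 141.2]
arb2 275 mean [651.6 146.9 110.1] circ 651.4 146.5 5.9 z5/95 [106.  114.4]
```

{"api": "send_rows", "payload": {"targets": [[[0,0,0,-0.011,0,0,0.8],[0,0,0,0,0,0,0.8],[0,0,0,0,0,-0.04,0.8],[0,0,0,0,0,-0.04,0.8],[0,0,0,0,0,-0.04,0.8],[0,0,0,0,0,0,0.8],[0,0,0,0,0,0,0.8]]]}}

```text
time_s: 10.05
ee_pos: [658.0, 91.1, 93.5]
ee_rot: [-179.9, 0.0, 90.0]
force: [-0.3, 0.2, -3.7]
gripper_width: 27.1
gripper_force: 40.0
```

It has passed the taper with no side force, so I'll seat it.

{"api": "send_rows", "payload": {"targets": [[[0,0,0,0,0,-0.04,0.8],[0,0,0,0,0,-0.04,0.8],[0,0,0,0,0,-0.025,0.8],[0,0,0,0,0,0,0.8],[0,0,0,0,0,0,0.8]]]}}

```text
time_s: 10.55
ee_pos: [658.1, 91.2, 72.7]
ee_rot: [-180.0, -0.0, 90.0]
force: [-0.1, 0.0, -3.8]
gripper_width: 27.5
gripper_force: 40.0
```

{"api": "send_rows", "payload": {"targets": [[[0,0,0,0,0,0,-0.1],[0,0,0,0,0,0,-0.1],[0,0,0,0,0,0,-0.1],[0,0,0,0,0,0,-0.1],[0,0,0,0,0,0.1,-0.2],[0,0,0,0,0,0.2,-0.3],[0,0,0,0,0,0.15,-0.3],[0,0,0,0,0,0,-0.3]]]}}

```text
time_s: 11.35
ee_pos: [661.5, 91.6, 168.9]
ee_rot: [179.4, -0.1, 90.0]
force: [0.2, -0.4, 0.5]
gripper_width: 59.3
gripper_force: 0.0
```

```bash
python3 - <<'E'
from h import *
from top import rep
s=env.state();e=s["ee_pos"];print(s["time_s"],e.round(1),s["force"].round(1))
c=cam("wrist"); p,d=optics.grab_frame("wrist"); W=cloud(c,d)
rep("disc",W,(658,91),40,86,130); rep("hub",W,(658,91),40,112,130)
E
```

```text
11.35 [661.5  91.6 168.9] [ 0.2 -0.4  0.5]
disc 3648 mean [658.1  93.9  99.4] circ 658.0 91.1 32.2 z5/95 [ 92.  118.2]
hub 760 mean [658.1  91.9 117.2] circ 658.2 91.5 13.9 z5/95 [113.4 118.8]
```

The large gear is seated: hub top at 118 mm, on axis within 1 mm. Next is the small gear.

{"api": "send_rows", "payload": {"targets": [[[0,0,0,-0.1,0.05,0,-0.3],[0,0,0,-0.18,0.085,0,-0.3],[0,0,0,-0.18,0.085,0,-0.3],[0,0,0,-0.18,0.085,0,-0.3],[0,0,0,-0.18,0.085,0,-0.3],[0,0,0,-0.18,0.085,0,-0.3],[0,0,0,-0.15,0.075,-0.1,-0.3],[0,0,0,-0.075,0.037,-0.2,-0.3],[0,0,0,0,0,-0.115,-0.3],[0,0,0,0,0,0,-0.3],[0,0,0,0,0,0,-0.3],[0,0,0,0,0,0,-0.3]]]}}

```text
time_s: 12.6
ee_pos: [414.6, 208.9, 81.0]
ee_rot: [179.9, -0.1, 90.0]
force: [0.4, 0.6, -0.2]
gripper_width: 59.3
gripper_force: 0.0
```

```bash
python3 - <<'E'
from h import *
from top import rep
s=env.state();e=s["ee_pos"];print(s["time_s"],e.round(1),s["force"].round(1))
c=cam("wrist"); p,d=optics.grab_frame("wrist"); W=cloud(c,d)
rep("disc",W,(413.6,208.5),40,10,60); rep("hub",W,(413.6,208.5),40,34,60)
E
```

```text
12.6 [414.6 208.9  81. ] [ 0.4  0.6 -0.2]
disc 2293 mean [413.2 212.2  25.5] circ 413.0 208.7 25.2 z5/95 [13.9 41.4]
hub 790 mean [413.2 209.7  40.3] circ 413.2 209.0 13.8 z5/95 [36.5 41.9]
```

{"api": "send_rows", "payload": {"targets": [[[0,0,0,-0.005,0,-0.1,-0.3],[0,0,0,0,0,-0.125,-0.3],[0,0,0,0,0,-0.125,-0.3],[0,0,0,0,0,-0.075,-0.3],[0,0,0,0,0,0,-0.3],[0,0,0,0,0,0,0.8],[0,0,0,0,0,0,0.8],[0,0,0,0,0,0,0.8],[0,0,0,0,0,0,0.8],[0,0,0,0,0,0,0.8],[0,0,0,0,0,0,0.8],[0,0,0,0,0,0,0.8]]], "grip_force": 40}}

```text
time_s: 13.85
ee_pos: [412.9, 208.9, -4.2]
ee_rot: [179.9, -0.0, 90.0]
force: [-1.1, 0.3, 5.7]
gripper_width: 27.3
gripper_force: 40.0
```

{"api": "send_rows", "payload": {"targets": [[[0,0,0,0,0,0.1,0.8],[0,0,0,0,0,0.2,0.8],[0,0,0,0,0,0.2,0.8],[0,0,0,0,-0.1,0.125,0.8],[0,0,0,0,-0.2,0,0.8],[0,0,0,0,-0.2,0,0.8],[0,0,0,0,-0.2,0,0.8],[0,0,0,0,-0.2,0,0.8],[0,0,0,0,-0.2,0,0.8],[0,0,0,0,-0.2,0,0.8],[0,0,0,0,-0.2,0,0.8],[0,0,0,0,-0.2,0,0.8]]]}}

```text
time_s: 15.05
ee_pos: [411.4, -132.7, 119.6]
ee_rot: [-179.9, -0.0, 90.0]
force: [1.5, 0.6, -1.7]
gripper_width: 27.1
gripper_force: 40.0
```

{"api": "send_rows", "payload": {"targets": [[[0,0,0,0.03,-0.2,0,0.8],[0,0,0,0.03,-0.2,0,0.8],[0,0,0,0.03,-0.2,0,0.8],[0,0,0,0.03,-0.2,0,0.8],[0,0,0,0.03,-0.2,0,0.8],[0,0,0,0.02,-0.2,0,0.8],[0,0,0,0,-0.1,0,0.8],[0,0,0,0,0,0,0.8],[0,0,0,0,0,0,0.8],[0,0,0,0,0,0,0.8],[0,0,0,0,0,0,0.8]]]}}

```text
time_s: 16.15
ee_pos: [446.2, -390.0, 120.0]
ee_rot: [-180.0, -0.0, 90.1]
force: [0.6, 0.7, -1.9]
gripper_width: 26.8
gripper_force: 40.0
```

```bash
python3 - <<'E'
from h import *
from top import rep
for i in range(2):
    s=env.state();e=s["ee_pos"];print(s["time_s"],e.round(1),s["ee_rot"].round(2),s["force"].round(1))
    c=cam("wrist"); p,d=optics.grab_frame("wrist"); W=cloud(c,d)
    rep("peg",W,(447,-329),22,56,95); rep("gear",W,(e[0],e[1]),32,e[2]+5,e[2]+25); rep("rsa hub",W,(525.6,-341.5),40,72,95)
cv2.imwrite("pics/w5.png",p[...,::-1])
E
```

```text
16.15 [ 446.2 -390.   120. ] [-1.7998e+02 -4.0000e-02  9.0060e+01] [ 0.6  0.7 -1.9]
peg 132 mean [ 444.5 -329.3   70.7] circ 444.5 -329.3 4.9 z5/95 [67.9 74.5]
gear 1565 mean [ 446.  -375.8  139.2] circ 446.2 -378.6 22.1 z5/95 [130.4 142.9]
rsa hub 928 mean [ 522.5 -342.6   77.2] circ 523.2 -343.1 14.1 z5/95 [73.2 78.9]
16.2 [ 446.3 -390.3  120.2] [-1.800e+02 -2.000e-02  9.006e+01] [-1.1  0.3 -2.2]
peg 132 mean [ 444.6 -329.1   70.8] circ 444.5 -329.3 4.8 z5/95 [67.7 74.4]
gear 1568 mean [ 446.2 -376.   139.4] circ 446.4 -378.9 22.1 z5/95 [130.6 143.3]
rsa hub 943 mean [ 522.5 -342.7   77.2] circ 523.1 -342.9 14.2 z5/95 [73.2 79. ]
```

View pics/w5.png

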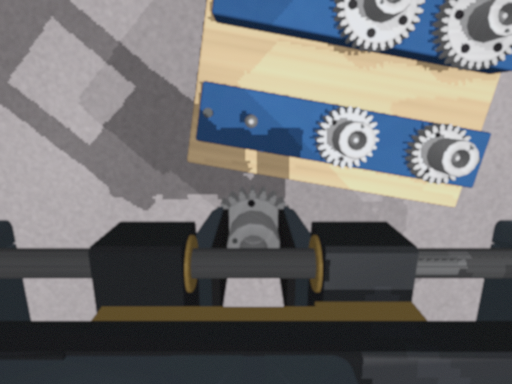

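The free small peg is at (251,122), with the two small gears at (350,138) and (445,155). The large row is above it, so this is the right bar. I'll check where the held gear sits along the pads.

```bash
python3 - <<'E'
from h import *
s=env.state();e=s["ee_pos"]; print(e.round(1))
c=cam("wrist"); p,d=optics.grab_frame("wrist"); W=cloud(c,d)-e
m=(abs(W[...,0])<40)&(abs(W[...,1])<45)
for lo in range(4,60,4):
    q=W[m&(W[...,2]>=lo)&(W[...,2]<lo+4)]
    if len(q): print(lo,len(q),q.min(0).round(1),np.percentile(q[:,1],98).round(1),q.max(0).round(1))
v,u=np.where(m&(W[...,2]>10)&(W[...,2]<25)&(W[...,1]>20)); print(len(v),u.min(),u.max(),v.min(),v.max())
print(proj(c,e+[0,25,22]),proj(c,e+[0,33,22]), proj(c,e+[0,0,46]))
E
```

```text
[ 446.4 -390.4  120.3]
4 11 [-17.6  11.8   6.9] 23.5 [20.6 23.8  8. ]
8 124 [-22.2  -7.5   8. ] 24.9 [22.2 25.  12. ]
12 155 [-19.   -7.4  12. ] 24.7 [21.  24.9 16. ]
16 255 [-19.3  -7.8  16. ] 24.7 [18.3 25.  20. ]
20 987 [-18.8  -7.5  20. ] 23.3 [17.9 25.  24. ]
24 202 [-18.6  -7.5  24.1] 16.8 [18.5 17.1 28. ]
28 221 [-22.   -7.1  28. ] 17.0 [21.7 17.1 31.9]
32 248 [-22.4  -5.3  32. ] 17.0 [22.1 17.1 36. ]
36 227 [-23.3  -3.5  36. ] 17.0 [23.  17.1 40. ]
40 366 [-22.8  -1.7  40. ] 17.0 [23.2 17.2 44. ]
44 833 [-23.2  -0.   44. ] 17.0 [23.3 17.2 48. ]
48 153 [-23.8 -16.6  48. ] 17.1 [23.3 17.3 51.9]
52 195 [-24.2 -16.2  52.1] 17.1 [23.7 17.4 55.9]
56 196 [-24.9 -16.9  56. ] 17.2 [24.3 17.3 60. ]
283 229 276 186 199
[253.78222011 190.5990127 ] [253.78015262 176.65324627] [253.87614383 249.56982423]
```

{"api": "send_rows", "payload": {"targets": [[[0,0,0,-0.0095,0.1,0,0.8],[0,0,0,0,0.1,0,0.8],[0,0,0,0,0.1055,0,0.8],[0,0,0,0,0,-0.1,0.8],[0,0,0,0,0,-0.1,0.8],[0,0,0,0,0,-0.04,0.8],[0,0,0,0,0,0,0.8],[0,0,0,0,0,0,0.8],[0,0,0,0,0,0,0.8]]]}}

```text
time_s: 17.2
ee_pos: [445.1, -330.7, 73.1]
ee_rot: [179.9, 0.1, 90.0]
force: [0.2, 0.3, -2.7]
gripper_width: 27.2
gripper_force: 40.0
```

Needs about +1.2 mm in y and -0.5 in x; then down.

{"api": "send_rows", "payload": {"targets": [[[0,0,0,-0.0025,0.006,0,0.8],[0,0,0,0,0,0,0.8],[0,0,0,0,0,-0.05,0.8],[0,0,0,0,0,-0.05,0.8],[0,0,0,0,0,0,0.8],[0,0,0,0,0,0,0.8]]]}}

```text
time_s: 17.8
ee_pos: [443.5, -328.8, 51.3]
ee_rot: [-179.9, -0.1, 90.0]
force: [-0.0, 0.5, -2.1]
gripper_width: 27.0
gripper_force: 40.0
```

{"api": "send_rows", "payload": {"targets": [[[0,0,0,0,0,-0.05,0.8],[0,0,0,0,0,-0.045,0.8],[0,0,0,0,0,0,0.8],[0,0,0,0,0,0,0.8]]]}}

```text
time_s: 18.2
ee_pos: [443.6, -328.8, 32.5]
ee_rot: [-180.0, -0.0, 90.0]
force: [0.5, 0.1, -2.4]
gripper_width: 27.2
gripper_force: 40.0
```

{"api": "send_rows", "payload": {"targets": [[[0,0,0,0,0,0,0],[0,0,0,0,0,0,0],[0,0,0,0,0,0,0],[0,0,0,0,0,0,0],[0,0,0,0,0,0.1,0],[0,0,0,0,0,0.2,0],[0,0,0,0,0,0.2,0],[0,0,0,0,0,0.15,0],[0,0,0,0,0,0,0],[0,0,0,0,0,0,0]]]}}

```text
time_s: 19.2
ee_pos: [444.0, -329.2, 163.6]
ee_rot: [179.9, 0.0, 90.0]
force: [0.4, -0.8, -1.0]
gripper_width: 45.4
gripper_force: 0.0
```

```bash
python3 - <<'E'
from h import *
from top import rep
s=env.state();e=s["ee_pos"];print(s["time_s"],e.round(1),s["force"].round(1))
c=cam("wrist"); p,d=optics.grab_frame("wrist"); W=cloud(c,d)
rep("disc",W,(444.5,-329.3),33,48,95); rep("hub",W,(444.5,-329.3),33,72,95)
E
```

```text
19.2 [ 444.  -329.2  163.6] [ 0.4 -0.8 -1. ]
disc 1705 mean [ 443.5 -326.1   63.1] circ 443.8 -329.1 25.2 z5/95 [52.2 78.6]
hub 578 mean [ 443.6 -328.3   77.3] circ 443.6 -328.9 13.8 z5/95 [73.5 79. ]
```

The small gear is seated: hub top at 78 mm, on the peg within 1 mm. I'll move above the knob and turn so the fingers close along the bed.

{"api": "send_rows", "payload": {"targets": [[[0,0,0.0773,0.07,0.198,0,-0.4],[0,0,0.0773,0.07,0.198,0,-0.4],[0,0,0.0773,0.07,0.198,0,-0.4],[0,0,0.0773,0.07,0.198,0,-0.4],[0,0,0.0773,0.07,0.198,0,-0.4],[0,0,0.0773,0.07,0.198,0,-0.4],[0,0,0.0773,0.07,0.198,0,-0.4],[0,0,0.0773,0.07,0.198,0,-0.4],[0,0,0.0773,0.07,0.198,0,-0.4],[0,0,0.0773,0.07,0.198,0,-0.4],[0,0,0.0773,0.07,0.198,0,-0.4],[0,0,0.0773,0.07,0.198,0,-0.4]]]}}

```text
time_s: 20.45
ee_pos: [611.2, 147.6, 160.9]
ee_rot: [-179.9, -0.2, 173.8]
force: [0.3, -1.3, -0.1]
gripper_width: 63.5
gripper_force: 0.0
```

{"api": "send_rows", "payload": {"targets": [[[0,0,0.0773,0.07,0.198,0,-0.4],[0,0,0.0773,0.07,0.198,0,-0.4],[0,0,0,0,0,0,-0.4],[0,0,0,0,0,0,-0.4],[0,0,0,0,0,0,-0.4],[0,0,0,0,0,0,-0.4],[0,0,0,0,0,0,-0.4]]]}}

```text
time_s: 21.15
ee_pos: [639.7, 224.1, 163.2]
ee_rot: [-180.0, -0.0, -172.7]
force: [-0.2, 0.4, 0.3]
gripper_width: 63.7
gripper_force: 0.0
```

```bash
cat > pm.py <<'E'
from h import *
from top import rep
s=env.state();e=s["ee_pos"];print(s["time_s"],e.round(1),s["ee_rot"].round(2),s["force"].round(1),s["gripper_width"])
c=cam("wrist"); p,d=optics.grab_frame("wrist"); W=cloud(c,d)
rep("knob top",W,(641,228),45,116,135); rep("plate",W,(620,200),12,60,100)
u=np.array([-.129,.9917]); o=np.array([658.5,91.1])
ss=lambda X:((np.array(X)[:2]-o)@u).round(1)
hsv=cv2.cvtColor(p,cv2.COLOR_RGB2HSV).astype(int)
red=((hsv[...,0]<8)|(hsv[...,0]>172))&(hsv[...,1]>150)&(hsv[...,2]>90)&(np.hypot(W[...,0]-570,W[...,1]-190)<70)
q=W[red]; v,uu=np.where(red)
if len(q): t=(q[:,:2]-o)@u; print("red",len(q),q.mean(0).round(1),"px",uu.mean().round(1),v.mean().round(1),"s rng",np.percentile(t,[2,50,98]).round(1),"z",np.percentile(q[:,2],[5,95]).round(1))
for n in("pointer","mark","knob"):
    for r in optics.place_of("wrist",n):
        a=r["at"]; X=onplane(c,a,W[int(a[1]),int(a[0]),2] if n!="pointer" else 72); print(n,round(r["conf"],2),np.round(a,1),X.round(1),"depthpt",W[int(a[1]),int(a[0])].round(1),"s",ss(X))
import sys; cv2.imwrite(f"pics/{sys.argv[1]}.png",p[...,::-1])
E
python3 pm.py k1
```

```text
21.15 [639.7 224.1 163.2] [-1.8000e+02 -1.0000e-02 -1.7271e+02] [-0.2  0.4  0.3] 63.671267005478995
knob top 728 mean [639.8 225.1 122.6] circ 640.6 225.2 11.8 z5/95 [120.4 124. ]
plate 550 mean [619.9 200.   75. ] circ 620.0 200.0 11.9 z5/95 [73.9 76.1]
red 130 [562.  197.2  59.6] px 234.7 98.4 s rng [114.  117.7 121.4] z [56.  58.6]
pointer 0.93 [203.5 111.7] [576.9 172.1  72. ] depthpt [576.7 168.3  50.4] s 90.8
mark 0.5 [234.4 111.4] [573.4 197.6  49.8] depthpt [573.1 197.2  49.8] s 116.6
knob 0.9 [250.  199.1] [636.5 220.8 122.4] depthpt [636.4 220.8 122.4] s 131.4
```

View pics/k1.png

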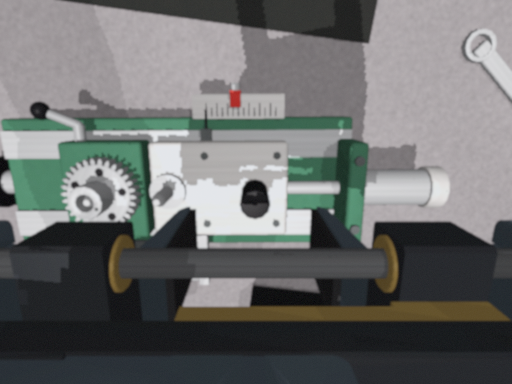

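The large gear is on the fixed arbor at (100,185), the pointer at (206,112), the red clip at (235,99) and the knob at (255,195). I'll descend and grip the knob.

{"api": "send_rows", "payload": {"targets": [[[0,0,0,0.004,0.005,-0.1,-0.4],[0,0,0,0,0,-0.125,-0.4],[0,0,0,0,0,-0.125,-0.4],[0,0,0,0,0,-0.09,-0.4],[0,0,0,0,0,-0.05,-0.4],[0,0,0,0,0,0,0.8],[0,0,0,0,0,0,0.8],[0,0,0,0,0,0,0.8],[0,0,0,0,0,0,0.8],[0,0,0,0,0,0,0.8],[0,0,0,0,0,0,0.8],[0,0,0,0,0,0,0.8]]], "grip_force": 40}}

```text
time_s: 22.55
ee_pos: [641.2, 225.6, 65.8]
ee_rot: [-179.9, 0.1, -172.6]
force: [0.2, -3.3, 3.3]
gripper_width: 23.1
gripper_force: 40.0
```

```bash
python3 pm.py k2; python3 - <<'E'
from h import *
import cv2
p=cv2.imread("pics/k2.png"); cv2.imwrite("pics/k2c.png",cv2.resize(p[20:170,130:330],(800,600),interpolation=cv2.INTER_CUBIC))
E
```

```text
22.55 [641.2 225.6  65.8] [-1.7994e+02  6.0000e-02 -1.7260e+02] [ 0.2 -3.3  3.3] 23.07543062494717
knob top 1519 mean [630.1 223.7 124.5] circ 634.9 224.4 25.1 z5/95 [117.4 133.6]
plate 1253 mean [620.1 200.2  75.8] circ 620.0 200.0 12.0 z5/95 [73.9 76.4]
red 334 [562.  197.2  57.4] px 224.4 89.5 s rng [113.5 117.5 121.8] z [56.2 58.5]
pointer 0.69 [179.9 105.3] [574.6 174.1  72. ] depthpt [574.8 169.1  52.2] s 93.1
mark 0.64 [222.6 106.6] [572.2 196.6  51.1] depthpt [571.9 196.1  51.1] s 115.7
knob 0.78 [252.3 242.4] [631.8 223.4 122.6] depthpt [631.7 223.3 122.6] s 134.7
```

View pics/k2c.png

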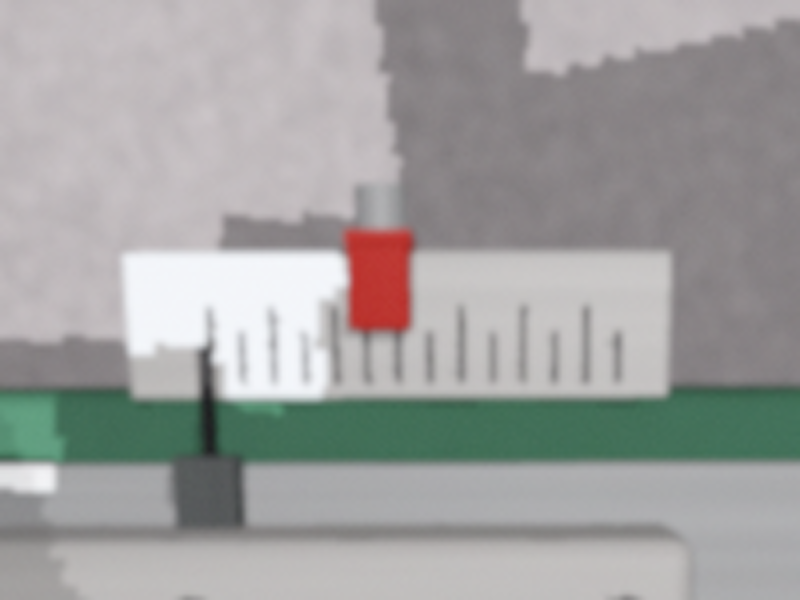

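The pointer is on the first tick, crop x≈207, and the red clip is centred at ≈382. At about 31 px per 5 mm that is roughly 28.5 mm to pull along the bed.

{"api": "send_rows", "payload": {"targets": [[[0,0,0,-0.0023,0.0178,0,0.8],[0,0,0,-0.0023,0.0178,0,0.8],[0,0,0,-0.0023,0.0178,0,0.8],[0,0,0,-0.0023,0.0178,0,0.8],[0,0,0,-0.0023,0.0178,0,0.8],[0,0,0,-0.0023,0.0178,0,0.8],[0,0,0,-0.0023,0.0178,0,0.8],[0,0,0,-0.0023,0.0178,0,0.8],[0,0,0,0,0,0,0.8],[0,0,0,0,0,0,0.8],[0,0,0,0,0,0,0.8],[0,0,0,0,0,0,0.8]]]}}

```text
time_s: 23.95
ee_pos: [637.5, 253.2, 65.8]
ee_rot: [-179.9, 0.0, -172.6]
force: [-0.1, -6.8, 6.0]
gripper_width: 23.2
gripper_force: 40.0
```

```bash
python3 pm.py k3; python3 - <<'E'
from h import *
from top import rep
p=cv2.imread("pics/k3.png"); cv2.imwrite("pics/k3c.png",cv2.resize(p[20:170,130:330],(800,600),interpolation=cv2.INTER_CUBIC))
P=cloud(cam("top"),optics.grab_frame("top")[1]); rep("top small",P,(447,-329),33,48,95); rep("top large disc",P,(661,91),45,86,130)
E
```

```text
23.95 [637.5 253.2  65.8] [-1.7987e+02  3.0000e-02 -1.7260e+02] [-0.1 -6.8  6. ] 23.159288565402523
knob top 1328 mean [627.7 248.8 124.2] circ 634.6 249.5 24.0 z5/95 [117.4 133.5]
plate 1200 mean [619.8 200.   75.1] circ 620.0 200.0 12.0 z5/95 [74.  76.2]
red 342 [561.8 197.7  57.9] px 179.5 89.5 s rng [113.6 118.  122.4] z [56.  58.7]
pointer 0.76 [177.1 108.7] [573.  200.2  72. ] depthpt [573.1 195.1  50. ] s 119.2
mark 0.59 [177.8 108.6] [573.4 195.6  50. ] depthpt [573.1 195.1  50. ] s 114.6
knob 0.9 [253.  245.9] [630.1 251.7 122.1] depthpt [629.6 251.7 122.1] s 163.0
top small 145 mean [ 446.  -325.7   62.6] circ 446.1 -327.7 24.4 z5/95 [50.3 79.9]
top large disc 272 mean [659.8  90.6  98.6] circ 661.6 91.0 32.0 z5/95 [ 89.7 118.1]
```

View pics/k3c.png

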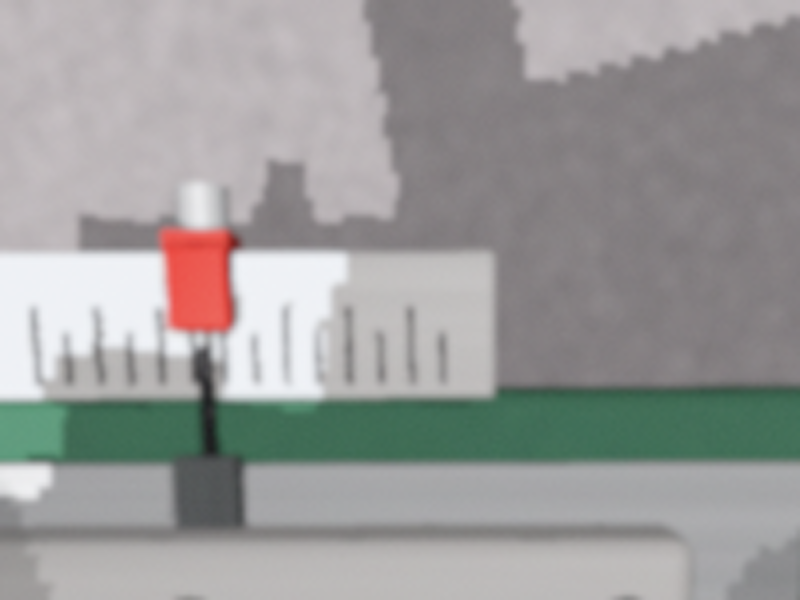

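The pointer tip (crop x≈203) is on the middle of the red clip (≈200). It's held steady against the spring, and both gears are seated.

```bash
python3 -c "
from h import *
print(env.job_done())"
```

```text
the job is handed in; nothing more can be done
None
```

I handed the job in with the large gear seated on the fixed arbor, the small gear on its free peg, and the carriage held against its spring with the pointer within about 1 mm of the red mark; no verdict came back.

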